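Load the plate carrier under the engraving jig's hold-down spring

TASK

Load the engraving jig: put your fingertips on the striped pad of the blue plate carrier, press it down hard on its sprung bed so that it clears the bridge, and keep pressing while you slide it under the bridge and the leaf spring until it is fully home against the end stop. Do not lift the carrier, do not disturb the tin, tape roll, polishing bar or solder spool beside the jig, then let go and move clear.

Things in the scene. Friction and masses are not known exactly. Their poses are not given: they have to be found in the camera images.
- jig: Grey engraving jig fixed to the bench, 250 x 100 mm. Origin: centre of its underside; x: the way the carrier is slid, from the open loading end (x = -125 mm) to the end stop; z up. Flat deck 12 mm above the origin; two guide rails form a channel 62 mm wide, rail tops 23.75 mm above the origin. Stop face at x = 104 mm, stop top 30 mm above the origin.
- bridge (a point): Dark steel bridge across the channel, at jig x = 45 to 63 mm, top 39.5 mm above the jig's origin (screw heads to 43.5 mm). The point: middle of the lower edge on the loading side, jig x = 45 mm, 29.5 mm above the jig's origin.
- stop (a point): Foot of the end stop's face, at deck height (jig x = 104 mm).
- carrier: Loose blue plate carrier, 130 (x) x 60 x 14 mm thick, 0.16 kg, brass plate let into the top of its front. Origin: centre of its underside; x to its front, along jig x. Starts on the raised bed, underside 20 mm above the jig's origin: it strikes the bridge unless pressed down at least 4.5 mm. Home when its front touches the stop: its origin is then at jig x = 39 mm; let go, its rear rises a little.
- press_pad (a point): Middle of the pressing pad (black stripes, carrier x = -65 to -22 mm) on the carrier's top: carrier x = -43 mm, 14 mm above its underside. A cross rib, 8 mm wide, 54 mm long, 9 mm high, stands ahead of it at carrier x = -22 to -14 mm; fingertips can push against it. Pressed fully down, the pad is 26 mm above the jig's origin, still above the rails.
- bed (a joint): Sprung brass bed under the loading end (jig x = -105 to 37 mm, 36 mm wide): 0 = up (8 mm above the deck), 0.008 m = pressed flush with the deck. Spring 5 N at the top, 10 N when flush.
- leaf (a joint): Steel leaf spring, 40 mm wide, fixed under the bridge's front and sloping down along the travel to a rolled end at jig x = 94 mm. 0 rad = down, grows as the carrier passes under it and lifts it (about 0.16 rad with the carrier under it). Presses with about 2 to 4 N.
- tin: Round dark tin, 69 mm wide, 25 mm tall, beside the jig. Origin: centre of its underside. Leave alone.
- tape: Roll of white tape lying flat, 45 mm wide, 12 mm tall, beside the jig. Origin: centre of its underside. Leave alone.
- polish: White bar of polishing compound, 22 x 55 x 16 mm, beside the jig. Origin: centre of its underside. Leave alone.
- solder: Spool of solder lying flat, 51 mm wide, 24 mm tall, beside the jig. Origin: centre of its underside. Leave alone.
Not all that is in view belongs to the job. There is more than one size of the carrier; the job needs the smaller.

How it is judged:
By the outcome, as a careful person would: the job done as asked, in the order asked, and still so for the second after the job is handed in, with the robot touching nothing.
It also fails if it takes over 42 s, if anything falls off the work surface, if the arm or the gripper's body presses on something with over 40 N, if the wrist force passes 120 N, or if a joint passes its speed limit or range.

ROBOT

A 7-joint arm with a two-finger parallel gripper is mounted at the origin on a cart in front of the work surface, level with it; the furniture and walls round the work are solid. World frame = base frame: x ahead of the robot, y to its left, z up, the work surface at z = 0. Lengths are in m, angles in rad, forces in N, time in s.
With the tool pointing down it reaches from about 0.4 to 0.85 m from the base axis. Payload 10.4 kg.
Tool frame: the origin (TCP) lies at the very end of the fingers, on their centre line; the grasp point (between the pads) lies 19 mm behind it; y points along the fingers, x is the direction in which the jaws open and shut, and the axes are right-handed (so a half turn about y gives the same grasp; the last joint's range is limited). The gripper opens to 87 mm and grips with 3 to 60 N. Pads are 19 mm wide; open, the fingers measure 117 mm over their backs; the gripper's body (75 mm by 190 mm) begins 51 mm behind the grasp point.
Start: joints at [1.273, 0.332, -0.065, 1.46, 0.022, 1.35, -0.088], TCP at [0.17, -0.602, 0.223] pointing down, gripper open.
Joint ranges: [-2.6, 2.6], [-0.5, 2.12], [-1.47, 1.34], [0.16, 2.42], [-1.27, 4.41], [0.06, 2.06], [-2.6, 2.6]. Speed limits (rad/s): [2.22, 2.22, 2.79, 2.79, 3.14, 3.14, 3.14].

INTERFACE

Orientations are given as a unit quaternion [x, y, z, w].
In Python, from bench import readout, vision, r gives the robot as it stands.
- The arm moves only by the tool arm_command, never from a script. Its argument "targets" is a list that holds one entry, the list of rows, each a list of 6 numbers: the shift along the tool's x, y, z in m, then the turn, a rotation vector about the tool's x, y, z in degrees. A call has 1 to 12 rows; each row shifts and turns the commanded pose from where the row before left it, along the tool's axes as they then stand; what a row does not reach is not made up. A row lasts 1/12 s, in which the tool goes at most 41.7 mm and 7.16 degrees, less where a joint would pass 70% of its speed; a pose out of reach is approached as far as the arm can. A call is refused whole if a number of a shift passes 0.0417 or a number of a turn 7.16, either way. A call with a gripper value outside its range is refused whole. "hand" is the opening, from 0 (shut) to 1 (fully open), set as the call begins (left out, the last holds). The fingers move at their own pace and stop on an object; "grip_force" is the grip in N (left out, the last holds). Time passes only in rows, so rows that do not move let the fingers close. It gives the time, the measured TCP pose, the force and the opening at its end, in the units of the state.
- readout.read_state(): the state, without advancing time (a new reading comes with each control period).
- vision.camera(name): name is "scene" or "top"; returns a dict with "pixels" (400x640x3 uint8, blue, green, red), "fovy" (degrees; the focal length in pixels is half the picture's height over the tangent of half this angle, whatever the lens; pixels are square), "cx", "cy" (the principal point, pixels), "R" (3x3) and "t" (3): a world point X has camera coordinates R X + t. Camera axes: x right, y down, z forward; pixel columns grow to the right and rows downward; lengths in m; the calibration is good to about 2 mm. A picture is of the moment at which its call begins. There is no depth.
- r.close_job(): hands the job in, once; it reports no verdict.
The state is a dict: "time": time; "joint_positions": joint angles; "joint_vel": joint speeds; "joint_torque": joint torques, N m; "ee_pos": TCP position; "eef_rot": TCP orientation; "ft_force": force on the tool from outside, world axes, zero at the start; "torque": the same for the moment, N m; "width": finger opening in m.
Only numpy, scipy, OpenCV 4.12 (cv2) and the standard library are available. Lean on these libraries where they do the work, as an engineer would, in place of code of your own. Each camera call takes 0.05 s, during which the arm holds its last target.

## Working session

There is one attempt and no reset: what is moved stays moved. The work goes in short steps, Python scripts to look and compute and a tool call to move; the robot and the scene stay as the last step left them, time stands still between calls to the robot, and variables do not carry over. Pictures are saved under pics/ and viewed, and the job is handed in when it is done.

Besides the shell and the picture viewer there is one more tool, called by a JSON object that holds its "method" and its "body". arm_command: Moves the arm, as the interface text tells. Its arguments: {"type":"object","properties":{"targets":{"type":"array","items":{"type":"array","items":{"type":"array","items":{"type":"number"}}}},"hand":{"type":"number"},"grip_force":{"type":"number"}},"required":["targets"]}

```bash
ls; mkdir -p pics; python3 - <<'E'
from bench import readout, vision, r
import cv2
s=readout.read_state()
print({k:s[k] for k in('time','ee_pos','eef_rot','ft_force','width')})
for n in('scene','top'):
    c=vision.camera(n); cv2.imwrite(f'pics/{n}0.png',c['pixels']); print(n,c['fovy'],c['cx'],c['cy'],c['R'],c['t'])
E
```

```text
pics
{'time': 0.0, 'ee_pos': array([ 0.16947072, -0.60120082,  0.2217753 ]), 'eef_rot': array([-0.56349296,  0.42721646, -0.42640693,  0.56403804]), 'ft_force': array([-0.30762504, -0.55108567, -0.35136599]), 'width': 0.08698592004524214}
scene 51.78867859409681 321.6849908061181 195.98749973784447 [[ 0.82559821 -0.56412863  0.01210263]
 [-0.3017152  -0.45947983 -0.83537191]
 [ 0.47681813  0.68603001 -0.54955191]] [-0.41384113  0.25796758  0.53644243]
top 55.04976487994408 319.1416934651412 199.4808137226318 [[-0.01606132 -0.99973278  0.01662515]
 [-0.98733588  0.01323317 -0.15809091]
 [ 0.15782866 -0.01895376 -0.98728459]] [0.09726728 0.55058433 0.81694658]
```

View pics/scene0.png

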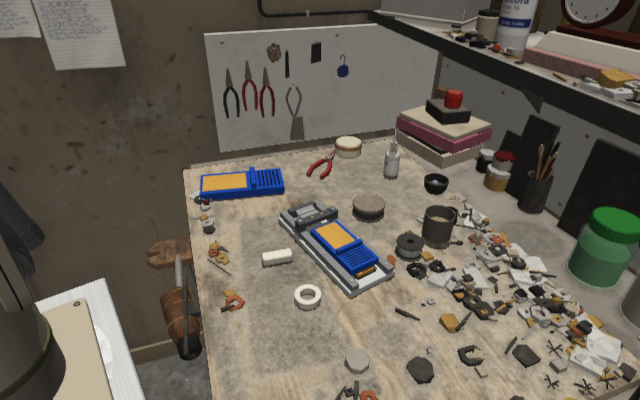

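View pics/top0.png

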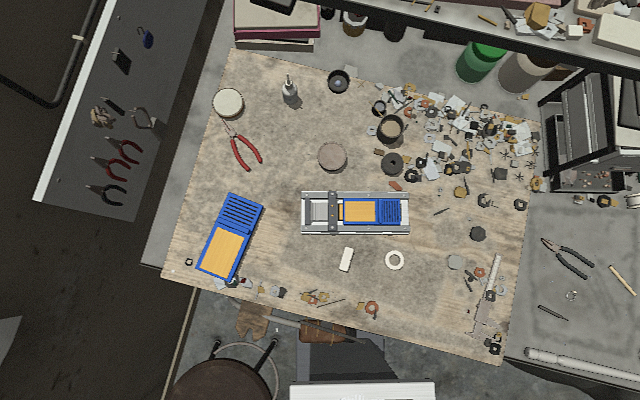

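The jig in the top picture runs from about (300,212) to (410,212). The stop and bridge are on the left, and the carrier's striped pad is on the right, around (390,211). I'll zoom in.

```bash
python3 - <<'E'
import cv2
a=cv2.imread('pics/top0.png')[180:245,290:420]; cv2.imwrite('pics/topz.png',cv2.resize(a,None,fx=6,fy=6,interpolation=cv2.INTER_CUBIC))
a=cv2.imread('pics/scene0.png')[195:300,270:400]; cv2.imwrite('pics/scenez.png',cv2.resize(a,None,fx=5,fy=5,interpolation=cv2.INTER_CUBIC))
E
```

```text
(no output)
```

View pics/topz.png

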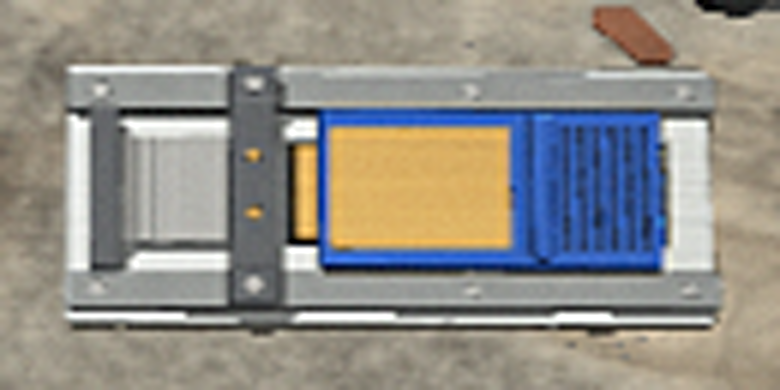

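View pics/scenez.png

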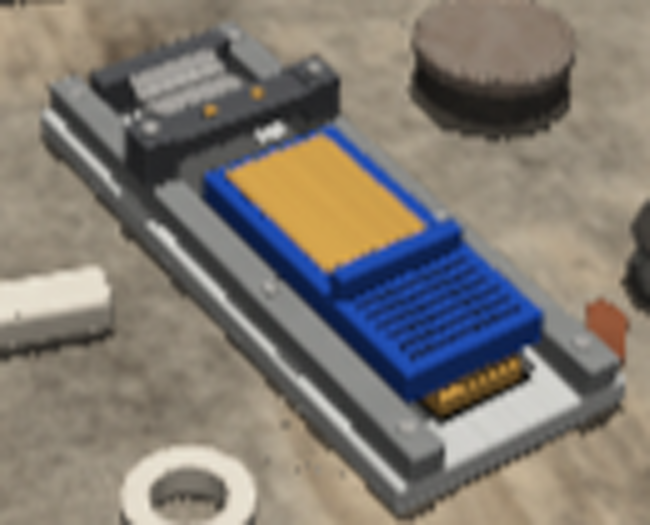

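```bash
cat > h.py <<'E'
import numpy as np, cv2
from bench import readout, vision, r
def ray(c,u,v):
    f=200/np.tan(np.radians(c['fovy'])/2)
    d=np.array([(u-c['cx'])/f,(v-c['cy'])/f,1.]); R=np.array(c['R']);t=np.array(c['t'])
    return -R.T@t, R.T@d
def onz(c,u,v,z):
    o,d=ray(c,u,v); return o+d*(z-o[2])/d[2]
def tri(c1,p1,c2,p2):
    o1,d1=ray(c1,*p1);o2,d2=ray(c2,*p2)
    s=np.linalg.lstsq(np.c_[d1,-d2],o2-o1,rcond=None)[0]
    a=o1+s[0]*d1;b=o2+s[1]*d2
    return (a+b)/2,np.linalg.norm(a-b)
def proj(c,X):
    f=200/np.tan(np.radians(c['fovy'])/2)
    p=np.array(c['R'])@X+np.array(c['t']); return np.array([p[0]/p[2]*f+c['cx'],p[1]/p[2]*f+c['cy']])
E
python3 - <<'E'
from h import *
np.set_printoptions(precision=4,suppress=True)
T=vision.camera('top');S=vision.camera('scene')
tz=lambda x,y:((x+.5)/6+290-.5,(y+.5)/6+180-.5)
sz=lambda x,y:((x+.5)/5+270-.5,(y+.5)/5+195-.5)
# pairs
P={'plateFL':((330,247),(228,176)),'plateFR':((330,127),(325,136)),'plateRR':((512,127),(425,230)),'plateRL':((512,248),(330,272)),
'screwBL':((255,284),(149,127)),'screwBR':((254,84),(315,66)),'scrRearL':((690,290),(408,427)),'scrRearR':((684,92),(583,342)),'carRL':((660,268),(410,377)),'carRR':((658,114),(542,313))}
for k,(a,b) in P.items(): print(k,*tri(T,tz(*a),S,sz(*b)))
print('rail ends z=.02375')
for p in [(66,110),(66,271),(716,114),(720,272)]: print(onz(T,*tz(*p),.02375))
for box,name in [((290,180,420,245),'car')]:
    im=T['pixels'];h=cv2.cvtColor(im,cv2.COLOR_BGR2HSV)
    for nm,lo,hi in [('blue',(100,120,60),(130,255,255)),('brass',(12,90,120),(28,255,255))]:
        m=cv2.inRange(h,lo,hi); m2=np.zeros_like(m); m2[180:245,290:420]=m[180:245,290:420]
        cs,_=cv2.findContours(m2,cv2.RETR_EXTERNAL,cv2.CHAIN_APPROX_NONE); c=max(cs,key=cv2.contourArea)
        rc=cv2.minAreaRect(c); print(nm,rc,'\n',np.array([onz(T,*p,.034) for p in cv2.boxPoints(rc)]))
from scipy.spatial.transform import Rotation as Ro
s=readout.read_state(); print(Ro.from_quat(s['eef_rot']).as_matrix())
E
```

```text
plateFL [0.5058 0.0317 0.0316] 0.002927705164992872
plateFR [0.5509 0.0307 0.0325] 0.0021999556192497777
plateRR [ 0.5486 -0.0374  0.0336] 0.0006654800706016776
plateRL [ 0.5042 -0.0365  0.0335] 0.0027960062507756257
screwBL [0.4904 0.0613 0.0429] 0.0007801441387223004
screwBR [0.5662 0.0596 0.043 ] 0.0026599420692456238
scrRearL [ 0.4877 -0.1049  0.0232] 0.0015227199159487984
scrRearR [ 0.5637 -0.1065  0.0235] 0.0014464236909500642
carRL [ 0.4963 -0.0926  0.0312] 0.003492394344023642
carRR [ 0.5542 -0.0941  0.0324] 0.002065233287858549
rail ends z=.02375
[0.5592 0.1312 0.0238]
[0.4976 0.1318 0.0238]
[ 0.5544 -0.1179  0.0238]
[ 0.4936 -0.1162  0.0238]
blue ((371.5, 211.0), (26.0, 57.0), 90.0) 
 [[ 0.5561  0.0348  0.034 ]
 [ 0.5543 -0.095   0.034 ]
 [ 0.4951 -0.092   0.034 ]
 [ 0.497   0.0363  0.034 ]]
brass ((359.5, 210.5), (19.0, 29.0), 90.0) 
 [[ 0.5491  0.0304  0.034 ]
 [ 0.5482 -0.0354  0.034 ]
 [ 0.505  -0.0337  0.034 ]
 [ 0.5059  0.0316  0.034 ]]
[[ 0.2713 -0.0002  0.9625]
 [-0.9625  0.0008  0.2713]
 [-0.0008 -1.     -0.    ]]
```

{"method": "arm_command", "body": {"targets": [[[-0.02, 0, 0.024, 0, -6, 0], [-0.02, 0, 0.024, 0, -6, 0], [-0.02, 0, 0.024, 0, -6, 0], [-0.02, 0, 0.024, 0, -6, 0], [-0.02, 0, 0.024, 0, -6, 0], [-0.02, 0, 0.024, 0, -6, 0]]], "hand": 0, "grip_force": 20}}

```text
time: 0.7
ee_pos: [0.2318, -0.4259, 0.2222]
eef_rot: [-0.669, 0.23, -0.23, 0.669]
ft_force: [-0.3, -0.8, 0.4]
width: 0.0549
```

```bash
cat > rem.py <<'E'
from h import *
import sys
from scipy.spatial.transform import Rotation as Ro
np.set_printoptions(precision=4,suppress=True)
def rem(X):
    s=readout.read_state(); R=Ro.from_quat(s['eef_rot']).as_matrix(); p=s['ee_pos']
    print('t',s['time'],'p',p,'F',s['ft_force'],'w',s['width'],'j',s['joint_positions'])
    print('tool shift',R.T@(np.array(X)-p))
    a=np.array([.0175,.99985,0]);G=np.c_[np.cross([0,0,-1],a)*-1,[0,0,-1],a]
    G=np.c_[np.array([.99985,-.0175,0]),[0,0,-1],a]
    print('turn',Ro.from_matrix(R.T@G).as_rotvec(degrees=True))
    print('TCP in jig', (p-[.5265,.007,0])@np.c_[a,[-.99985,.0175,0],[0,0,1]])
if __name__=='__main__': rem([float(v) for v in sys.argv[1:4]])
E
python3 rem.py .525 -.072 .15
```

```text
t 0.7 p [ 0.2318 -0.4259  0.2222] F [-0.331  -0.7919  0.4281] w 0.05485589592498544 j [ 1.2006  0.0358 -0.2267  1.8091  0.0084  1.2978  0.3104]
tool shift [0.014  0.0723 0.4594]
turn [ -0.0055 -36.8915  -0.0069]
TCP in jig [-0.438   0.2871  0.2222]
```

{"method": "arm_command", "body": {"targets": [[[0.001, 0.003, 0.038, 0, 0, 0], [0.001, 0.003, 0.038, 0, 0, 0], [0.001, 0.003, 0.038, 0, 0, 0], [0.001, 0.003, 0.038, 0, 0, 0], [0.001, 0.003, 0.038, 0, 0, 0], [0.001, 0.003, 0.038, 0, 0, 0], [0.001, 0.003, 0.038, 0, 0, 0], [0.001, 0.003, 0.038, 0, 0, 0], [0.001, 0.003, 0.038, 0, 0, 0], [0.001, 0.003, 0.038, 0, 0, 0], [0, 0, 0, 0, -6, 0], [0, 0, 0, 0, -6, 0]]]}}

```text
time: 1.7
ee_pos: [0.4752, -0.1328, 0.1923]
eef_rot: [-0.689, 0.158, -0.158, 0.69]
ft_force: [-0.5, 0.2, -0.4]
width: 0.0008
```

```bash
python3 rem.py .525 -.072 .10
```

```text
t 1.7 p [ 0.4752 -0.1328  0.1923] F [-0.5423  0.2429 -0.3751] w 0.0007687979755544513 j [ 0.7912  0.1094 -0.643   1.8131  0.0682  1.2418 -0.3207]
tool shift [0.0185 0.0923 0.0763]
turn [ -0.0577 -24.7631  -0.0195]
TCP in jig [-0.1407  0.0489  0.1923]
```

{"method": "arm_command", "body": {"targets": [[[0, 0.015, 0, 0, -6, 0], [0, 0.015, 0, 0, -6, 0], [0, 0.015, 0, 0, -6, 0], [0, 0.015, 0, 0, -6, 0], [0, 0.015, 0, 0, -0.8, 0], [0, 0, 0, 0, 0, 0], [0, 0, 0, 0, 0, 0]]]}}

```text
time: 2.28
ee_pos: [0.4737, -0.1353, 0.1173]
eef_rot: [-0.707, 0.01, -0.009, 0.707]
ft_force: [-0.2, -0.5, 0.3]
width: 0.0007
```

```bash
python3 rem.py .5252 -.066 .05
```

```text
t 2.2833 p [ 0.4737 -0.1353  0.1173] F [-0.1977 -0.4974  0.3158] w 0.0007142271160004929 j [ 0.802   0.1937 -0.6683  1.9021  0.1343  1.0918  0.0541]
tool shift [0.0497 0.0673 0.0706]
turn [-0.0345 -0.5105 -0.073 ]
TCP in jig [-0.1432  0.0503  0.1173]
```

{"method": "arm_command", "body": {"targets": [[[0.01, 0.01, 0.014, 0, -0.5, 0], [0.01, 0.01, 0.014, 0, 0, 0], [0.01, 0.01, 0.014, 0, 0, 0], [0.01, 0.01, 0.014, 0, 0, 0], [0.01, 0.01, 0.014, 0, 0, 0], [0, 0.01, 0, 0, 0, 0], [0, 0, 0, 0, 0, 0], [0, 0, 0, 0, 0, 0]]]}}

```text
time: 2.95
ee_pos: [0.5253, -0.067, 0.0579]
eef_rot: [0.707, -0.006, 0.006, -0.707]
ft_force: [0.0, -0.3, 0.9]
width: 0.0002
```

```bash
python3 rem.py .5252 -.066 .034; python3 - <<'E'
from h import *
T=vision.camera('top');S=vision.camera('scene')
a=cv2.resize(T['pixels'][170:255,290:420],None,fx=4,fy=4,interpolation=2);b=cv2.resize(S['pixels'][195:300,270:400],None,fx=4,fy=4,interpolation=2)
cv2.imwrite('pics/t1.png',a);cv2.imwrite('pics/s1.png',b)
E
```

```text
t 2.95 p [ 0.5253 -0.067   0.0579] F [ 0.0061 -0.3013  0.9012] w 0.0002230081005878598 j [ 0.6258  0.3639 -0.6771  1.8638  0.2676  1.0062 -0.1818]
tool shift [-0.0001  0.0239  0.001 ]
turn [ 0.0233 -0.0051 -0.0231]
TCP in jig [-0.074  -0.0001  0.0579]
```

View pics/t1.png

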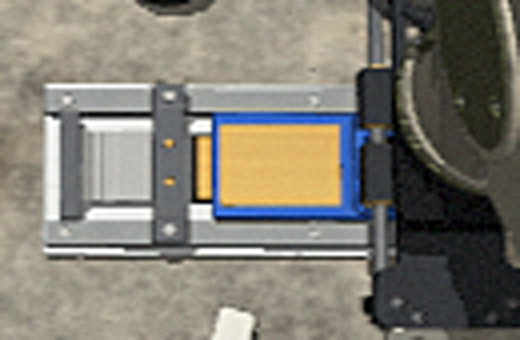

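View pics/s1.png

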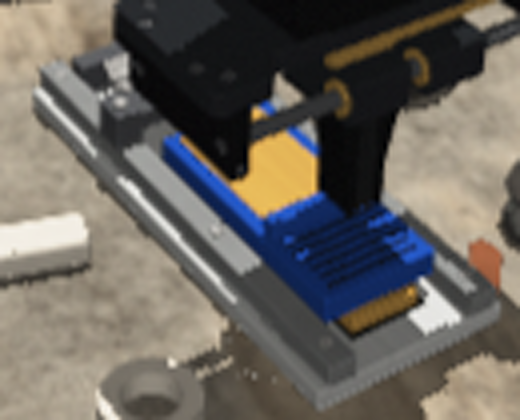

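Both views show the fingertips over the striped pad, just behind the rib: about (375,150) in the top crop and (350,200) in the scene crop. I'll press down now.

{"method": "arm_command", "body": {"targets": [[[0, 0.006, 0, 0, 0, 0], [0, 0.006, 0, 0, 0, 0], [0, 0.006, 0, 0, 0, 0], [0, 0.003, 0, 0, 0, 0], [0, 0.003, 0, 0, 0, 0], [0, 0.003, 0, 0, 0, 0], [0, 0.003, 0, 0, 0, 0], [0, 0, 0, 0, 0, 0], [0, 0, 0, 0, 0, 0]]]}}

```text
time: 3.8
ee_pos: [0.5252, -0.0666, 0.0276]
eef_rot: [0.707, -0.006, 0.006, -0.707]
ft_force: [-5.1, -0.8, 7.6]
width: 0.0006
```

{"method": "arm_command", "body": {"targets": [[[0, 0.002, 0, 0, 0, 0], [0, 0.002, 0, 0, 0, 0], [0, 0.001, 0, 0, 0, 0], [0, 0, 0, 0, 0, 0], [0, 0, 0, 0, 0, 0]]]}}

```text
time: 4.22
ee_pos: [0.5255, -0.0666, 0.0262]
eef_rot: [0.708, -0.006, 0.006, -0.706]
ft_force: [-24.4, -0.1, 54.3]
width: 0.0002
```

```bash
python3 rem.py .5252 -.066 .026; python3 - <<'E'
from h import *
T=vision.camera('top');S=vision.camera('scene')
a=cv2.resize(T['pixels'][170:255,290:420],None,fx=4,fy=4,interpolation=2);b=cv2.resize(S['pixels'][195:300,270:400],None,fx=4,fy=4,interpolation=2)
cv2.imwrite('pics/t2.png',a);cv2.imwrite('pics/s2.png',b)
E
```

```text
t 4.2167 p [ 0.5255 -0.0666  0.0262] F [-24.4233  -0.1468  54.2751] w 0.00023823921672019196 j [ 0.6043  0.4105 -0.6592  1.8846  0.3089  0.9497 -0.2139]
tool shift [-0.0003  0.0002  0.0006]
turn [ 0.1698  0.0474 -0.0497]
TCP in jig [-0.0736 -0.0003  0.0262]
```

View pics/s2.png

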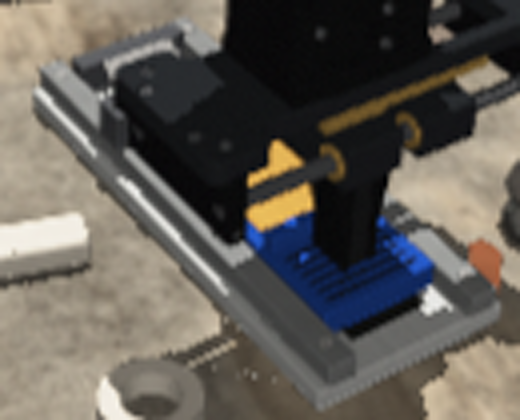

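View pics/t2.png

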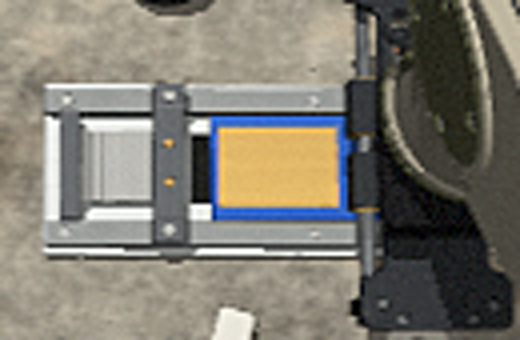

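{"method": "arm_command", "body": {"targets": [[[-0.001, -0.0015, 0, 0, 0, 0], [0, 0, 0, 0, 0, 0], [0, 0, 0.002, 0, 0, 0], [0, 0, 0.003, 0, 0, 0], [0, 0, 0.003, 0, 0, 0], [0, 0, 0.003, 0, 0, 0], [0, 0, 0, 0, 0, 0]]]}}

```text
time: 4.9
ee_pos: [0.5265, -0.0593, 0.0264]
eef_rot: [0.709, -0.006, 0.008, -0.705]
ft_force: [-5.0, -11.6, 24.4]
width: 0.0002
```

```bash
python3 rem.py .5252 -.066 .026; python3 - <<'E'
from h import *
T=vision.camera('top')
a=cv2.resize(T['pixels'][170:255,290:420],None,fx=4,fy=4,interpolation=2)
cv2.imwrite('pics/t3.png',a)
E
```

```text
t 4.9 p [ 0.5265 -0.0593  0.0264] F [ -4.996  -11.6061  24.3969] w 0.00023741683483304057 j [ 0.5909  0.4075 -0.6607  1.8882  0.3122  0.9452 -0.2343]
tool shift [-0.0012  0.0004 -0.0067]
turn [ 0.329  -0.11    0.2062]
TCP in jig [-0.0663 -0.0012  0.0264]
```

View pics/t3.png

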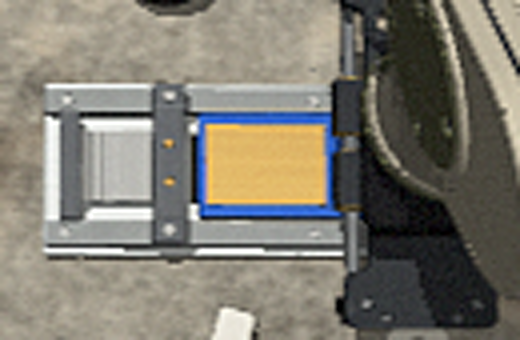

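The carrier is moving with the fingers: its front edge went from column 211 to 198 in the crop. It's flush and I'm holding 24 N down. Continuing the slide.

{"method": "arm_command", "body": {"targets": [[[-0.0005, 0.0003, 0.004, 0, 0, 0], [-0.0005, 0, 0.004, 0, 0, 0], [0, 0, 0.004, 0, 0, 0], [0, 0, 0.004, 0, 0, 0], [0, 0, 0.004, 0, 0, 0], [0, 0, 0.004, 0, 0, 0]]]}}

```text
time: 5.45
ee_pos: [0.5269, -0.0352, 0.0264]
eef_rot: [0.709, -0.005, 0.009, -0.705]
ft_force: [-2.2, -13.4, 22.6]
width: 0.0005
```

```bash
python3 rem.py .5252 -.066 .026; python3 - <<'E'
from h import *
T=vision.camera('top')
a=cv2.resize(T['pixels'][170:255,290:420],None,fx=4,fy=4,interpolation=2)
cv2.imwrite('pics/t4.png',a)
E
```

```text
t 5.45 p [ 0.5269 -0.0352  0.0264] F [ -2.2133 -13.3952  22.5582] w 0.0004975604291393766 j [ 0.5548  0.4052 -0.6703  1.8938  0.3148  0.9426 -0.2825]
tool shift [-0.0011  0.0005 -0.0308]
turn [ 0.3054 -0.1281  0.3152]
TCP in jig [-0.0422 -0.0012  0.0264]
```

View pics/t4.png

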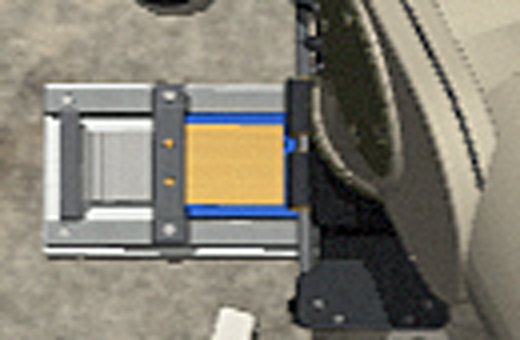

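It has passed under the bridge. I'll keep going at the same press.

{"method": "arm_command", "body": {"targets": [[[0, 0.0002, 0.004, 0, 0, 0], [0, 0.0002, 0.004, 0, 0, 0], [0, 0, 0.004, 0, 0, 0], [0, 0, 0.004, 0, 0, 0], [0, 0, 0.004, 0, 0, 0], [0, 0, 0.004, 0, 0, 0], [0, 0, 0.004, 0, 0, 0], [0, 0, 0.004, 0, 0, 0]]]}}

```text
time: 6.17
ee_pos: [0.528, -0.0055, 0.0264]
eef_rot: [0.71, -0.005, 0.01, -0.704]
ft_force: [-2.7, -20.0, 28.7]
width: 0.0002
```

```bash
python3 rem.py .5252 -.066 .026; python3 - <<'E'
from h import *
T=vision.camera('top')
a=cv2.resize(T['pixels'][170:255,290:420],None,fx=4,fy=4,interpolation=2)
cv2.imwrite('pics/t5.png',a)
E
```

```text
t 6.1667 p [ 0.528  -0.0055  0.0264] F [ -2.6679 -19.9576  28.6878] w 0.00015417298314903023 j [ 0.5039  0.4072 -0.6792  1.8939  0.3232  0.9444 -0.3482]
tool shift [-0.0015  0.0008 -0.0605]
turn [ 0.4573 -0.2295  0.3452]
TCP in jig [-0.0125 -0.0017  0.0264]
```

View pics/t5.png

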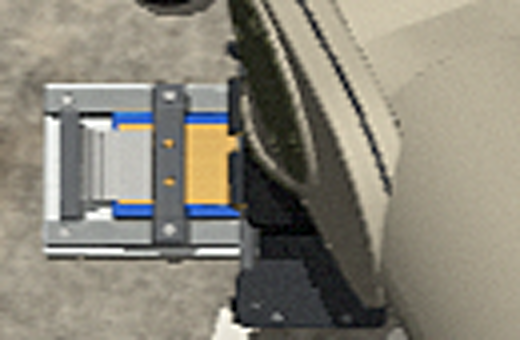

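The carrier's front edge is at column 113 and the stop face at about 82, so roughly 15–18 mm remain.

{"method": "arm_command", "body": {"targets": [[[-0.0005, 0, 0.003, 0, 0, 0], [-0.0005, 0, 0.003, 0, 0, 0], [0, 0, 0.003, 0, 0, 0], [0, 0, 0.003, 0, 0, 0], [0, 0, 0.002, 0, 0, 0]]]}}

```text
time: 6.63
ee_pos: [0.5276, 0.0099, 0.0264]
eef_rot: [0.709, -0.005, 0.01, -0.705]
ft_force: [-0.4, -16.9, 25.5]
width: 0.0005
```

```bash
python3 rem.py .5252 -.066 .026; python3 - <<'E'
from h import *
T=vision.camera('top');S=vision.camera('scene')
a=cv2.resize(T['pixels'][170:255,290:420],None,fx=4,fy=4,interpolation=2);b=cv2.resize(S['pixels'][195:300,270:400],None,fx=4,fy=4,interpolation=2)
cv2.imwrite('pics/t6.png',a);cv2.imwrite('pics/s6.png',b)
E
```

```text
t 6.6333 p [0.5276 0.0099 0.0264] F [ -0.4118 -16.9016  25.4676] w 0.0005180540111635525 j [ 0.4811  0.4077 -0.6855  1.8951  0.3244  0.9436 -0.3767]
tool shift [-0.0008  0.0008 -0.0759]
turn [ 0.3526 -0.1761  0.3968]
TCP in jig [ 0.0029 -0.0011  0.0264]
```

View pics/t6.png

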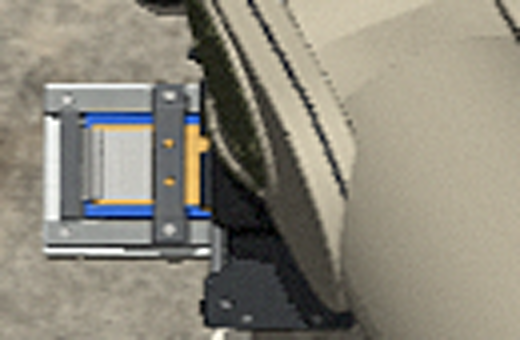

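View pics/s6.png

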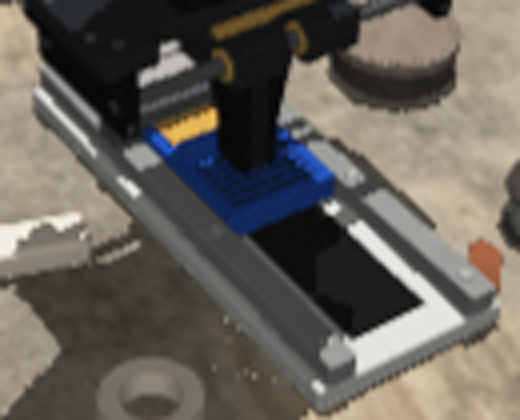

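A gap of about 2–3 mm is left, and there's no jump in force at the stop yet. I'll go on in small steps.

{"method": "arm_command", "body": {"targets": [[[0, 0.0002, 0.0015, 0, 0, 0], [0, 0, 0.0015, 0, 0, 0], [0, 0, 0.001, 0, 0, 0], [0, 0, 0, 0, 0, 0]]]}}

```text
time: 7.07
ee_pos: [0.5278, 0.0127, 0.0264]
eef_rot: [0.71, -0.005, 0.01, -0.704]
ft_force: [-1.0, -20.9, 28.2]
width: 0.0003
```

{"method": "arm_command", "body": {"targets": [[[0, 0, 0.001, 0, 0, 0], [0, 0, 0.001, 0, 0, 0], [0, 0, 0.001, 0, 0, 0], [0, 0, 0, 0, 0, 0]]]}}

```text
time: 7.4
ee_pos: [0.5278, 0.0128, 0.0263]
eef_rot: [0.711, -0.006, 0.01, -0.703]
ft_force: [-1.6, -29.4, 31.6]
width: 0.0009
```

```bash
python3 rem.py .5252 -.066 .026; python3 - <<'E'
from h import *
T=vision.camera('top')
a=cv2.resize(T['pixels'][180:240,295:350],None,fx=10,fy=10,interpolation=2)
cv2.imwrite('pics/t7.png',a)
E
```

```text
t 7.4 p [0.5278 0.0128 0.0263] F [ -1.5977 -29.4013  31.571 ] w 0.0008521235600117665 j [ 0.471   0.4085 -0.684   1.8938  0.3296  0.9462 -0.3911]
tool shift [-0.0007  0.0012 -0.0788]
turn [ 0.6278 -0.3387  0.3652]
TCP in jig [ 0.0058 -0.0012  0.0263]
```

View pics/t7.png

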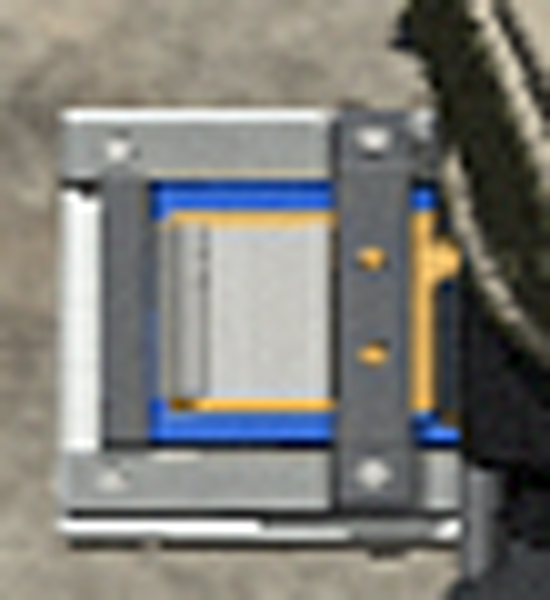

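The TCP has stalled at y = 0.0128 while the forward force rises to 29 N, and the picture shows no gap between carrier front and stop at column 150. One more firm push, then I'll lift straight off.

{"method": "arm_command", "body": {"targets": [[[0, 0, 0.001, 0, 0, 0], [0, 0, 0, 0, 0, 0], [0, 0, 0, 0, 0, 0]]]}}

```text
time: 7.7
ee_pos: [0.5278, 0.0128, 0.0263]
eef_rot: [0.711, -0.006, 0.011, -0.703]
ft_force: [-1.7, -31.9, 32.1]
width: 0.0005
```

{"method": "arm_command", "body": {"targets": [[[0, 0, -0.001, 0, 0, 0], [0, -0.001, -0.001, 0, 0, 0], [0, -0.001, 0, 0, 0, 0], [0, -0.001, 0, 0, 0, 0], [0, -0.002, 0, 0, 0, 0], [0, -0.002, 0, 0, 0, 0], [0, 0, 0, 0, 0, 0]]]}}

```text
time: 8.28
ee_pos: [0.5266, 0.0133, 0.0313]
eef_rot: [0.71, -0.006, 0.009, -0.704]
ft_force: [6.9, -22.7, 5.2]
width: 0.0005
```

Still pressing forward on the rib. I'll ease that off before lifting further.

{"method": "arm_command", "body": {"targets": [[[0, -0.0005, -0.001, 0, 0, 0], [0, -0.0005, -0.001, 0, 0, 0], [0, 0, 0, 0, 0, 0]]]}}

```text
time: 8.53
ee_pos: [0.5263, 0.0132, 0.0321]
eef_rot: [0.709, -0.006, 0.009, -0.705]
ft_force: [5.5, -17.3, 3.3]
width: 0.0005
```

{"method": "arm_command", "body": {"targets": [[[0, -0.0003, -0.001, 0, 0, 0], [0, -0.0003, -0.001, 0, 0, 0], [0, 0, 0, 0, 0, 0]]]}}

```text
time: 8.78
ee_pos: [0.5262, 0.0132, 0.0326]
eef_rot: [0.708, -0.005, 0.009, -0.706]
ft_force: [6.2, -10.2, 2.7]
width: 0.0004
```

{"method": "arm_command", "body": {"targets": [[[0, -0.0005, -0.001, 0, 0, 0], [0, -0.0005, -0.001, 0, 0, 0], [-0.0005, -0.0005, -0.0005, 0, 0, 0], [0, 0, 0, 0, 0, 0]]]}}

```text
time: 9.12
ee_pos: [0.5238, 0.0132, 0.0334]
eef_rot: [0.707, -0.006, 0.007, -0.707]
ft_force: [2.9, -5.4, 1.1]
width: 0.0005
```

```bash
python3 rem.py .5252 -.066 .026; python3 - <<'E'
from h import *
T=vision.camera('top');S=vision.camera('scene')
a=cv2.resize(T['pixels'][180:240,295:350],None,fx=10,fy=10,interpolation=2);b=cv2.resize(S['pixels'][195:300,270:400],None,fx=5,fy=5,interpolation=2)
cv2.imwrite('pics/t8.png',a);cv2.imwrite('pics/s8.png',b)
E
```

```text
t 9.1167 p [0.5238 0.0132 0.0334] F [ 2.9174 -5.4349  1.0796] w 0.0005295329711660071 j [ 0.4879  0.3947 -0.6949  1.8949  0.3071  0.9588 -0.3654]
tool shift [ 0.0028  0.0075 -0.0791]
turn [ 0.0589 -0.0036  0.0609]
TCP in jig [0.0061 0.0028 0.0334]
```

View pics/s8.png

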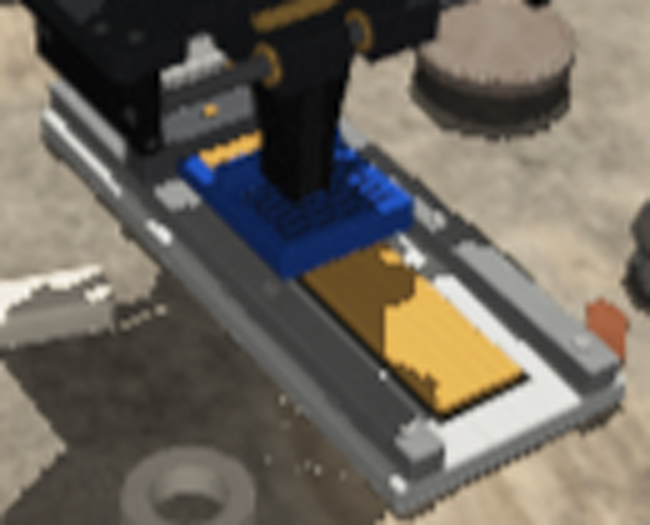

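The bed has risen and the contact is almost gone. I'll ease back slightly and lift clear.

{"method": "arm_command", "body": {"targets": [[[0, -0.001, -0.0005, 0, 0, 0], [0, -0.001, -0.0005, 0, 0, 0], [0, -0.002, 0, 0, 0, 0], [0, -0.004, 0, 0, 0, 0], [0, 0, 0, 0, 0, 0]]]}}

```text
time: 9.63
ee_pos: [0.5236, 0.014, 0.042]
eef_rot: [-0.707, 0.005, -0.006, 0.707]
ft_force: [1.2, -0.2, 0.2]
width: 0.0001
```

{"method": "arm_command", "body": {"targets": [[[0, -0.01, -0.001, 0, 0, 0], [0, -0.02, 0, 0, 0, 0], [0, -0.02, 0, 0, 0, 0], [0, -0.03, 0, 0, 0, 0], [0, -0.03, -0.02, 0, 0, 0], [0, -0.02, -0.03, 0, 0, 0], [0, 0, -0.03, 0, 0, 0], [0, 0, -0.035, 0, 0, 0], [0, 0, -0.035, 0, 0, 0], [0, 0, -0.035, 0, 0, 0], [0, 0, -0.035, 0, 0, 0], [0, 0, -0.035, 0, 0, 0]]]}}

```text
time: 10.63
ee_pos: [0.519, -0.244, 0.1723]
eef_rot: [0.707, -0.005, 0.006, -0.707]
ft_force: [1.1, 0.3, 0.2]
width: 0.0003
```

```bash
python3 rem.py .5252 -.066 .026; python3 - <<'E'
from h import *
T=vision.camera('top');S=vision.camera('scene')
a=cv2.resize(T['pixels'][170:255,290:420],None,fx=6,fy=6,interpolation=2);b=cv2.resize(S['pixels'][195:300,270:400],None,fx=5,fy=5,interpolation=2)
cv2.imwrite('pics/t9.png',a);cv2.imwrite('pics/s9.png',b);cv2.imwrite('pics/t9f.png',T['pixels'])
E
```

```text
t 10.6333 p [ 0.519  -0.244   0.1723] F [1.1118 0.2921 0.18  ] w 0.0003299326224729599 j [ 0.8517  0.3081 -0.5881  1.6443  0.1785  1.2424  0.2118]
tool shift [0.0033 0.1462 0.1781]
turn [0.0043 0.0881 0.0577]
TCP in jig [-0.2511  0.0032  0.1723]
```

View pics/t9.png

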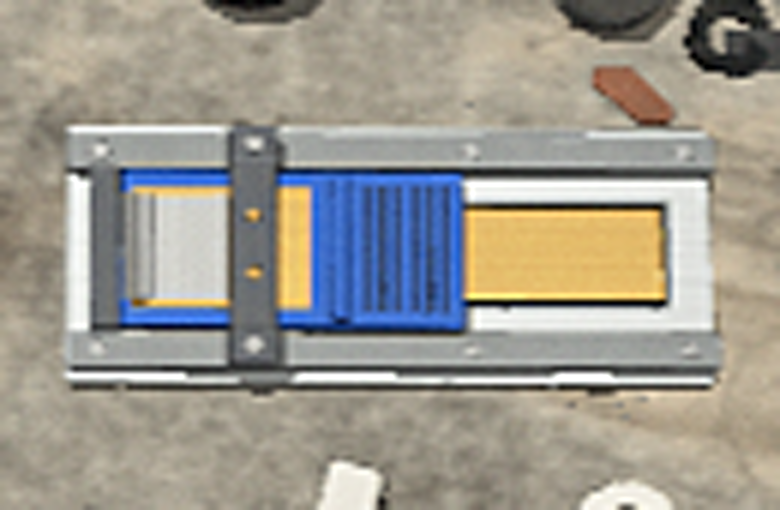

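View pics/s9.png

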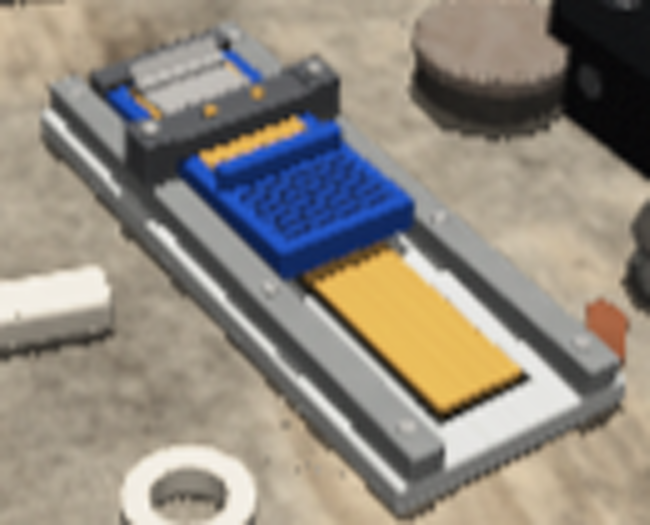

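View pics/t9f.png

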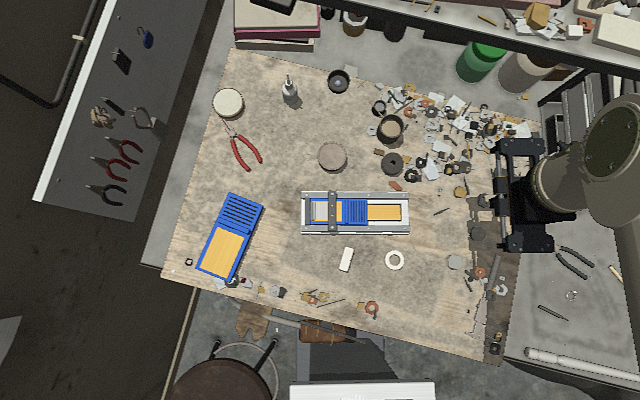

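```bash
python3 - <<'E'
from h import *
T=vision.camera('top')
for v in (185,320):
  p=onz(T,463/6+290-.4,v/6+170-.4,.033); print('rear jig x',(p-[.5265,.007,0])@[.0175,.99985,0])
p=onz(T,121/6+290-.4,190/6+170-.4,.026); print('front',(p-[.5265,.007,0])@[.0175,.99985,0])
p=onz(T,122/6+290-.4,250/6+170-.4,.030); print('stop top edge',(p-[.5265,.007,0])@[.0175,.99985,0])
a=cv2.imread('pics/top0.png');b=T['pixels']; d=cv2.absdiff(a,b).max(2)
for n,(u,v) in dict(tin=(332,156),tape=(395,259),pol=(346,259),sol=(391,164)).items(): print(n,(d[v-18:v+18,u-18:u+18]>40).sum())
print(r.close_job())
E
```

```text
rear jig x -0.02575627149086872
rear jig x -0.024822249704071472
front 0.10369378129961007
stop top edge 0.10316216929927219
tin 0
tape 0
pol 0
sol 0
the job is handed in; nothing more can be done
None
```

The small carrier is home against the end stop, and I've handed the job in. I pressed it flush with shut fingertips on the striped pad (TCP at z ≈ 26 mm). I then held 22–32 N down while sliding it about 75 mm under the bridge and leaf spring.

**At the stop:** the arm stalled while the forward force rose to about 32 N. I eased the forward push off, lifted straight up and moved about 0.25 m clear. The total time was about 11 s.

**Last checks:**
- **Position:** the carrier's front is at jig x ≈ 103.7 mm against the stop face at 104 mm. Its rear is at about −25 to −26 mm, where −26 mm is expected at home.
- **Bed:** it has sprung back up and the carrier's rear has risen slightly, as expected.
- **Neighbours:** the tin, tape, polishing bar and solder spool show no pixel change from the first picture.
- **Contact:** the force readings are near zero, so the arm is touching nothing.

**What did not go perfectly:**
- The first press briefly reached about 54 N through the fingertips, higher than intended, and I backed it off before sliding.
- The fingertips slipped about 3–4 mm forward on the pad during the slide.
- During release they still pushed forward on the rib, at about 23 N and falling, while the rear rose on the bed spring. I eased that off before the final lift.

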